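# Turn the turret's exit tube to the pinhole plate

### The arm

A 6-joint arm with a two-finger parallel gripper is mounted at the origin on the work surface; the furniture and walls round the work are solid. World frame = base frame: x ahead of the robot, y to its left, z up, the work surface at z = 0. Lengths are in m, angles in rad, forces in N, time in s.
With the tool pointing down it reaches from about 0.3 to 0.775 m from the base axis. Payload 14.6 kg.
Tool frame: the origin (TCP) lies at the very end of the fingers, on their centre line; the grasp point (between the pads) lies 19 mm behind it; x points along the fingers, y is the direction in which the jaws open and shut, and the axes are right-handed (so a half turn about x gives the same grasp; the last joint's range is limited). The gripper opens to 94 mm and grips with 3 to 60 N. Pads are 16 mm wide; open, the fingers measure 119 mm over their backs; the gripper's body (75 mm by 177 mm) begins 78 mm behind the grasp point.
Start: joints at [1.191, 0.3, 1.521, -0, 1.321, -0.067], TCP at [0.169, 0.523, 0.205] pointing down, gripper open.
Joint ranges: [-3.03, 3.03], [-0.79, 2.21], [0.23, 2.52], [-1.04, 4.18], [0, 3.07], [-2.55, 2.55]. Speed limits (rad/s): [2.22, 2.22, 2.57, 3.14, 3.14, 3.14].

### API

Orientations are given as [roll, pitch, yaw] about the fixed x, y, z axes, in that order (R = Rz(yaw) Ry(pitch) Rx(roll)).
In Python, from station import ctrl, viewer, hand_in gives the robot as it stands. The module is installed in compiled form; this text tells all that it offers.
- The arm moves only by the tool play_rows, never from a script. Its argument "deltas" is a list that holds one entry, the list of rows, each a list of 7 numbers: the shift along the tool's x, y, z in mm, then the turn, a rotation vector about the tool's x, y, z in rad, then the finger opening in mm, from 0 to 94. In form: [[[dx, dy, dz, ax, ay, az, gripper], ...]]. A call has 1 to 10 rows; each row shifts and turns the commanded pose from where the row before left it, along the tool's axes as they then stand; what a row does not reach is not made up. A row lasts 1/10 s, in which the tool goes at most 50 mm and 8.59 degrees, less where a joint would pass 70% of its speed; a pose out of reach is approached as far as the arm can. A call with a gripper value outside its range is refused whole. The fingers move at their own pace and stop on an object; "grip_force" is the grip in N (left out, the last holds). Time passes only in rows, so rows that do not move let the fingers close. It gives the time, the measured TCP pose, the force and the opening at its end, in the units of the state.
- ctrl.get_obs(): the state, without advancing time (a new reading comes with each control period).
- viewer.camera(name): name is "scene" or "side" or "wrist"; returns a dict with "img" (384x512x3 uint8, red, green, blue), "fx", "fy", "cx", "cy" (pixels), "rvec" (rotation vector, rad) and "tvec" (3), from world to camera coordinates, as OpenCV has them. Camera axes: x right, y down, z forward; pixel columns grow to the right and rows downward; lengths in m; the calibration is good to about 2 mm. A picture is of the moment at which its call begins. There is no depth.
- hand_in(): hands the job in, once; it reports no verdict.
The state is a dict: "time_s": time; "qpos": joint angles; "joint_vel": joint speeds; "tau": joint torques, N m; "ee_pos": TCP position; "eef_rot": TCP orientation; "force": force on the tool from outside, world axes, zero at the start; "moment": the same for the moment, N m; "grip_width": finger opening in m.
Only numpy, scipy, OpenCV 4.12 (cv2) and the standard library are available. Lean on these libraries where they do the work, as an engineer would, in place of code of your own. Each camera call takes 0.05 s, during which the arm holds its last target.

### The job

The small brown bottle stands in the way of the crank on the rotary optics turret: move it off and leave it standing upright on the bench, outside the circle that the crank sweeps. Then turn the turret until its exit tube points squarely at the hole in the small upright plate, and leave it there. The crank must never bump the bottle, the bottle must not fall over, and the other loose things (petri dish, specimen cup, timer) stay where they are.

Things in the scene. Friction and masses are not known exactly. Their poses are not given: they have to be found in the camera images.
- stage: fixed rotary stage on the bench. Round black foot, 120 mm across and 12 mm high, with a 30 mm wide black rail running out along +x to 110 mm from the axis. Near the rail's end stands the aluminium pinhole plate, 40 mm wide, 6 mm thick, its top 68 mm above the bench. Origin: on the turret's axis at bench level; x points from the axis to the pinhole plate, z up.
- turret_axis (a point): point on the turret's vertical turning axis, at the drum's top, 64 mm above the bench
- pinhole (a point): centre of the 10 mm hole in the pinhole plate, 91 mm from the turret's axis and 42 mm above the bench: the mark that the exit tube must face
- turret (a joint): turning angle of the aluminium turret on the stage (drum 76 mm across, top 64 mm above the bench, with a black rib on top in line with the exit tube). 0: the exit tube points squarely at the pinhole plate; grows anticlockwise seen from above; stops at -0.6 and 2.0. Stiff bearing: stays where it is left. It starts at 0.9 to 1.6. It needs about 1 N at the crank's knob.
- tube_mouth (a point): centre of the mouth of the exit tube, a short horizontal tube 26 mm thick (30 mm at its collar) sticking out of the drum; mouth 65 mm from the axis, 42 mm above the bench
- crank_knob (a point): centre of the top of the crank's black upright knob: 18 mm thick, from 28 to 66 mm above the bench, 110 mm from the axis. A level steel rod, 10 mm thick, its middle 38 mm above the bench, joins it to the drum. The crank stands 2.6 rad clockwise (from above) of the exit tube and sweeps a circle of 119 mm radius.
- bottle: small brown reagent bottle with a black cap, 104 mm tall, 0.12 kg, loose, standing on the bench in the crank's path. Body 45 mm thick up to 61 mm, neck 32 mm, cap 40 mm thick from 82 to 104 mm. Origin: centre of its underside, z up its axis.
- dish: petri dish, 62 mm across, 16 mm high, loose, on the bench by the stage; a bystander. Origin: centre of its underside.
- cup: specimen cup with an orange screw cap, 38 mm across, 58 mm high, loose, standing on the bench; a bystander. Origin: centre of its underside.
- bench_timer: small white timer lying on its back, 58 x 66 x 18 mm, loose; a bystander. Origin: centre of its underside.
There are look-alikes about, which are no part of the job. Leave any blue look-alike of the bottle alone.

How it is judged:
On the way, in this order (a step that is already met when the one before it is completed fails the run):
1. the bottle stands upright on the bench, let go, outside the crank's circle (horizontal distance between bottle and turret_axis above 0.14 m and angle between bottle's own z axis and vertical below 0.12 rad and height (world z) of bottle between -0.01 and 0.02 m and contact force between the fingers and bottle below 0.1 N and linear speed of bottle below 0.02 m/s), for 0.2 s.
2. the exit tube faces the pinhole plate (value of joint turret between -0.07 and 0.07 rad), for 0.2 s.
At the end, for the whole second after the job is handed in: The turret rests with its exit tube within 0.07 rad (4 degrees) of the pinhole plate's direction, and the bottle stands upright and released on the bench, its axis more than 140 mm from the turret's axis (all of step 1 and all of step 2 and velocity of joint turret between -0.05 and 0.05 rad/s); the robot touches nothing.
It fails at once if the crank or stage bumps the bottle (more than 0.5 N) (contact force between stage and bottle above 0.5 N).
It fails at once if the bottle is tipped more than 0.6 rad (angle between bottle's own z axis and vertical above 0.6 rad).
It fails at once if the petri dish is pushed more than 30 mm away (distance of dish from where it was at the start of the episode above 0.03 m).
It fails at once if the specimen cup is pushed more than 30 mm away (distance of cup from where it was at the start of the episode above 0.03 m).
It fails at once if the timer is pushed more than 30 mm away (distance of bench_timer from where it was at the start of the episode above 0.03 m).
It also fails if it takes over 64 s, if anything falls off the work surface, if the arm or the gripper's body presses on something with over 40 N, if the wrist force passes 120 N, or if a joint passes its speed limit or range.

## Working session

There is one attempt and no reset: what is moved stays moved. The work goes in short steps, Python scripts to look and compute and a tool call to move; the robot and the scene stay as the last step left them, time stands still between calls to the robot, and variables do not carry over. Pictures are saved under pics/ and viewed, and the job is handed in when it is done.

Besides the shell and the picture viewer there is one more tool, called as a command line: name --argument value ..., lists and objects as JSON in quotes. play_rows: Moves the arm, as the interface text tells. Its arguments: {"type":"object","properties":{"deltas":{"type":"array","items":{"type":"array","items":{"type":"array","items":{"type":"number"}}}},"grip_force":{"type":"number"}},"required":["deltas"]}

```bash
mkdir -p pics
cat > h.py <<'E'
import numpy as np, cv2
from station import ctrl, viewer, hand_in
def snap(n,f):
    c=viewer.camera(n); cv2.imwrite('pics/'+f,c['img'][:,:,::-1].copy()); np.savez('pics/'+f+'.npz',**{k:np.array(c[k]) for k in c}); return c
def load(f): return dict(np.load('pics/'+f+'.npz'))
def ray(c,u,v,z):
    R=cv2.Rodrigues(np.array(c['rvec'],float))[0]; t=np.array(c['tvec'],float).reshape(3)
    o=-R.T@t; d=R.T@np.array([(u-c['cx'])/c['fx'],(v-c['cy'])/c['fy'],1]); return o+d*(z-o[2])/d[2]
def proj(c,p):
    return cv2.projectPoints(np.array(p,float).reshape(-1,3),np.array(c['rvec'],float),np.array(c['tvec'],float),np.array([[c['fx'],0,c['cx']],[0,c['fy'],c['cy']],[0,0,1.]],float),None)[0].reshape(-1,2)
E
python3 - <<'E'
from h import *
for n in ['scene','side','wrist']:
    c=snap(n,n+'0.png'); R=cv2.Rodrigues(np.array(c['rvec'],float))[0]; print(n,c['fx'],-R.T@np.array(c['tvec']).reshape(3), R[2])
print(ctrl.get_obs())
E
```

```text
scene 419.064296598735 [-0.28149711 -0.63426539  0.52458067] [ 0.70305482  0.56095009 -0.43709143]
side 425.5711773285314 [ 0.35406855 -0.70558343  0.6067125 ] [ 0.15557609  0.76162754 -0.62906245]
wrist 310.403572866474 [0.09346169 0.54745697 0.38504494] [ 0.26088696 -0.08469728 -0.9616467 ]
{'time_s': 0.15, 'qpos': array([ 1.19140338e+00,  3.00297670e-01,  1.52141421e+00, -7.74025334e-07,
        1.32071506e+00, -6.66278660e-02]), 'joint_vel': array([-6.31564182e-05, -6.20167899e-04, -1.50163368e-03, -1.63308777e-03,
        2.31648373e-04, -1.31015844e-03]), 'tau': array([ 2.20514929e-03, -5.31965983e+01, -3.52813518e+01,  7.08730286e-02,
        2.36328214e-02, -8.08832510e-05]), 'ee_pos': array([0.16917537, 0.52313099, 0.20505206]), 'eef_rot': array([-1.63652548,  1.56996203, -1.94929037]), 'force': array([ 0.25697931, -0.59607527, -0.61827801]), 'moment': array([-0.04800455,  0.02823221,  0.00770389]), 'grip_width': 0.09395995188305388}
```

View pics/scene0.png

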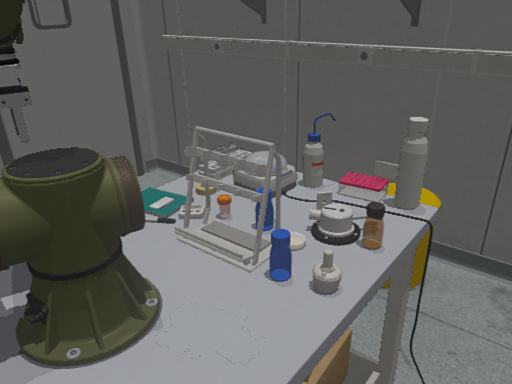

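View pics/side0.png

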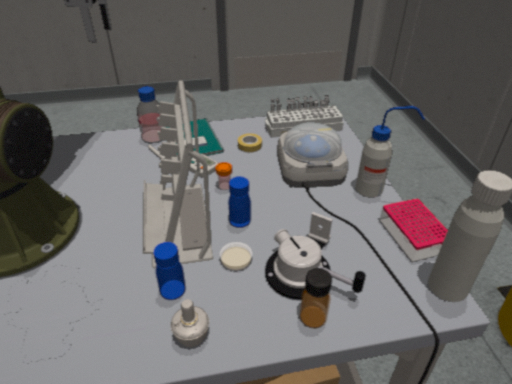

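View pics/wrist0.png

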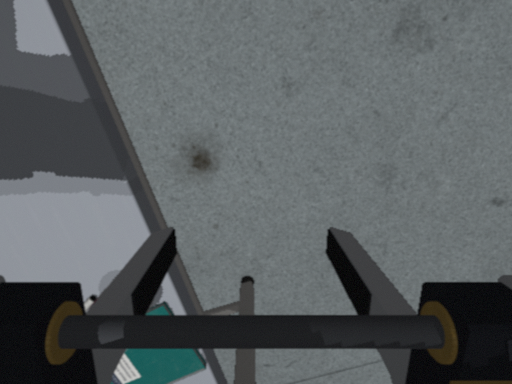

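The side view shows the turret at about (299,262), the brown bottle at (316,298), the knob at (359,282) and the pinhole plate at (320,228). The drying rack stands between the arm and the work. Enlarging the crops.

Run:
```python
from h import *
a=cv2.imread('pics/side0.png')[200:340,200:400]; cv2.imwrite('pics/s0c.png',cv2.resize(a,None,fx=4,fy=4,interpolation=cv2.INTER_CUBIC))
a=cv2.imread('pics/scene0.png')[170:270,270:410]; cv2.imwrite('pics/c0c.png',cv2.resize(a,None,fx=5,fy=5,interpolation=cv2.INTER_CUBIC))
```

```text
(no output)
```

View pics/s0c.png

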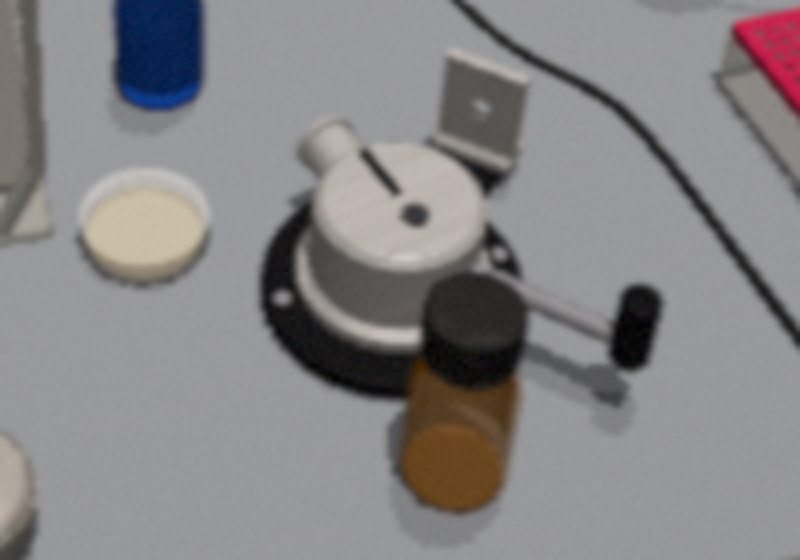

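View pics/c0c.png

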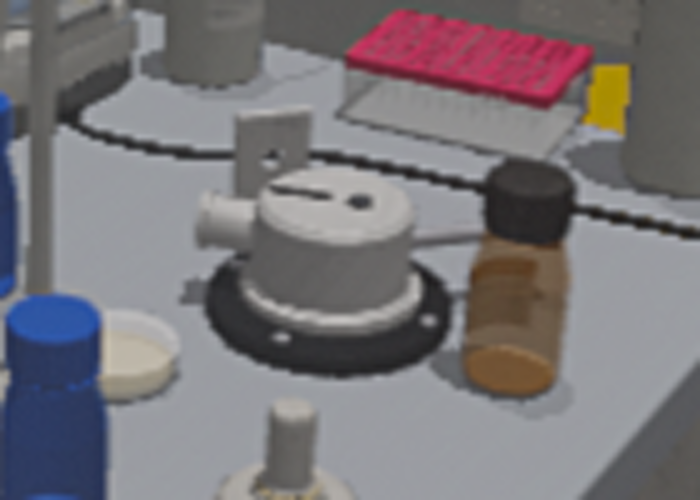

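Run:
```python
from h import *
s=load('side0.png'); c=load('scene0.png')
S=lambda x,y,z: print('side',ray(s,200+(x-1.5)/4,200+(y-1.5)/4,z).round(4)); C=lambda x,y,z: print('scene',ray(c,270+(x-2)/5,170+(y-2)/5,z).round(4))
print('axis');S(399,207,.064);C(337,203,.064)
print('cap');S(476,308,.104);C(531,180,.104)
print('bottle base bottom edge side/scene');S(448,506,0);C(507,393,0)
print('knob');S(641,294,.066)
print('pinhole');S(481,108,.042);C(270,160,.042)
print('dish');S(145,225,.016)
for n,u,v,z in [('rack a',145,250,0),('rack b',212,255,0),('rack c',178,178,0),('rack d',143,190,0),('cup',224,169,.058),('blue1',240,182,.1),('blue2',167,250,.1),('flask',190,310,.05),('tallbottle base',455,290,0),('edge right',485,310,0),('edge front',330,355,0),('edge corner',470,320,0),('whitebottle',372,185,0),('pinkbox',415,240,.05)]:
    print(n,ray(s,u,v,z).round(3))
```

```text
axis
side [ 0.5287 -0.2264  0.064 ]
scene [ 0.5294 -0.2218  0.064 ]
cap
side [ 0.5302 -0.3168  0.104 ]
scene [ 0.5288 -0.3164  0.104 ]
bottle base bottom edge side/scene
side [ 0.5239 -0.3323  0.    ]
scene [ 0.5175 -0.3207  0.    ]
knob
side [ 0.6119 -0.2934  0.066 ]
pinhole
side [ 0.5918 -0.1528  0.042 ]
scene [ 0.5914 -0.1501  0.042 ]
dish
side [ 0.4255 -0.1723  0.016 ]
rack a [ 0.258 -0.109  0.   ]
rack b [ 0.383 -0.147  0.   ]
rack c [0.333 0.109 0.   ]
rack d [0.253 0.079 0.   ]
cup [0.435 0.045 0.058]
blue1 [ 0.454 -0.061  0.1  ]
blue2 [ 0.308 -0.214  0.1  ]
flask [ 0.334 -0.3    0.05 ]
tallbottle base [ 0.794 -0.311  0.   ]
edge right [ 0.82  -0.359  0.   ]
edge front [ 0.537 -0.386  0.   ]
edge corner [ 0.784 -0.372  0.   ]
whitebottle [ 0.771 -0.002  0.   ]
pinkbox [ 0.748 -0.227  0.05 ]
```

```bash
cat >> h.py <<'E'
from scipy.spatial.transform import Rotation as Ro
def tool():
    o=ctrl.get_obs(); return o, np.array(o['ee_pos']), Ro.from_euler('xyz',o['eef_rot']).as_matrix()
def to(target,yaw=None):
    o,p,R=tool(); d=(R.T@(np.array(target)-p))*1000
    print('t',o['time_s'],'p',p.round(4),'jaw yaw',np.arctan2(R[1,1],R[0,1]).round(3),'toolx',R[:,0].round(3),'delta mm tool',d.round(1),'q',np.array(o['qpos']).round(2),'F',np.array(o['force']).round(1),'w',round(o['grip_width'],4))
E
python3 - <<'E'
from h import *
o,p,R=tool(); print(R.round(3))
to([.48,.3,.35]); to([.53,-.317,.2])
s=load('side0.png'); c=load('scene0.png')
for z in (0.15,.2,.25,.3): print(z,ray(s,183,88,z).round(3),'near?',ray(c,272,150,z).round(3),ray(c,192,132,z).round(3))
for u,v in [(225,375),(300,362),(365,350),(440,330)]: print('edge',ray(s,u,v,0).round(3))
for u,v in [(190,320)]: print('flask base',ray(s,190,335,0).round(3),ray(s,187,303,.08).round(3), ray(c,326,285,0).round(3),ray(c,328,255,.08).round(3))
for u,v in [(345,210),(385,255),(415,295),(430,330)]: print('cable',ray(s,u,v,0).round(3))
E
python3 - <<'E'
import cv2
a=cv2.imread('pics/side0.png')[280:384,120:370]; cv2.imwrite('pics/s0d.png',cv2.resize(a,None,fx=3,fy=3))
E
```

```text
[[-0.     0.308  0.951]
 [-0.001  0.951 -0.308]
 [-1.    -0.001 -0.   ]]
t 0.15 p [0.1692 0.5231 0.2051] jaw yaw 1.258 toolx [-0.    -0.001 -1.   ] delta mm tool [-144.9 -116.8  364.4] q [ 1.19  0.3   1.52 -0.    1.32 -0.07] F [ 0.3 -0.6 -0.6] w 0.094
t 0.15 p [0.1692 0.5231 0.2051] jaw yaw 1.258 toolx [-0.    -0.001 -1.   ] delta mm tool [   5.6 -688.3  601.8] q [ 1.19  0.3   1.52 -0.    1.32 -0.07] F [ 0.3 -0.6 -0.6] w 0.094
0.15 [0.37  0.268 0.15 ] near? [0.594 0.019 0.15 ] [0.59  0.329 0.15 ]
0.2 [0.369 0.161 0.2  ] near? [ 0.477 -0.068  0.2  ] [0.474 0.2   0.2  ]
0.25 [0.367 0.055 0.25 ] near? [ 0.36  -0.156  0.25 ] [0.358 0.072 0.25 ]
0.3 [ 0.365 -0.052  0.3  ] near? [ 0.243 -0.243  0.3  ] [ 0.241 -0.057  0.3  ]
edge [ 0.374 -0.387  0.   ]
edge [ 0.488 -0.388  0.   ]
edge [ 0.593 -0.389  0.   ]
edge [ 0.726 -0.379  0.   ]
flask base [ 0.329 -0.31   0.   ] [ 0.332 -0.308  0.08 ] [ 0.336 -0.307  0.   ] [ 0.325 -0.313  0.08 ]
cable [ 0.678 -0.073  0.   ]
cable [ 0.708 -0.21   0.   ]
cable [ 0.719 -0.308  0.   ]
cable [ 0.71  -0.376  0.   ]
```

View pics/s0d.png

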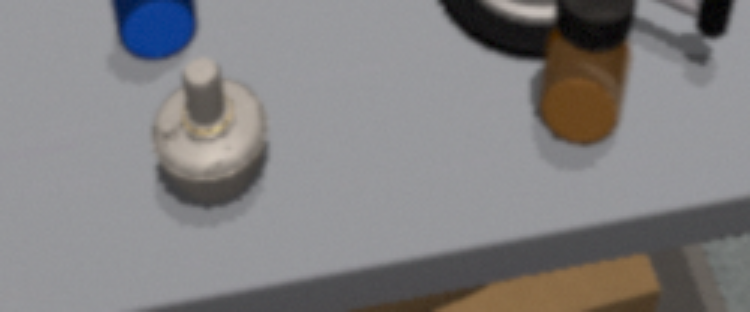

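play_rows --deltas '[[[-36, 0, 10, 0, 0, 0, 94], [-36, 0, 20, 0, 0, 0, 94], [-36, -10, 30, 0, 0, 0, 94], [-36, -15, 33, 0, 0, 0, 80], [0, -20, 45, 0, 0, 0, 66], [0, -20, 45, 0, 0, 0, 66], [0, -20, 45, 0, 0, 0, 66], [0, -20, 45, 0, 0, 0, 66], [0, -20, 45, 0, 0, 0, 66], [0, 0, 45, 0, 0, 0, 66]]]'

```text
time_s: 1.15
ee_pos: [0.4768, 0.2907, 0.3495]
eef_rot: [0.646, 1.57, 0.332]
force: [0.1, 1.4, 1.4]
grip_width: 0.0659
```

```bash
python3 -c "
from h import *
to([.53,.1,.35]); to([.53,-.317,.35])"
```

```text
t 1.15 p [0.4768 0.2907 0.3495] jaw yaw 1.257 toolx [ 0.001  0.    -1.   ] delta mm tool [  -0.6 -165.   109.5] q [ 0.48  0.26  1.25 -0.    1.64 -0.77] F [0.1 1.4 1.4] w 0.0659
t 1.15 p [0.4768 0.2907 0.3495] jaw yaw 1.257 toolx [ 0.001  0.    -1.   ] delta mm tool [  -0.7 -561.6  238.3] q [ 0.48  0.26  1.25 -0.    1.64 -0.77] F [0.1 1.4 1.4] w 0.0659
```

play_rows --deltas '[[[0, -38, 24, 0, 0, 0, 66], [0, -38, 24, 0, 0, 0, 66], [0, -38, 24, 0, 0, 0, 66], [0, -42, 16, 0, 0, 0, 66], [0, -42, 16, 0, 0, 0, 66], [0, -42, 16, 0, 0, 0, 66], [0, -42, 16, 0, 0, 0, 66], [0, -42, 16, 0, 0, 0, 66], [0, -42, 16, 0, 0, 0, 66], [0, -42, 16, 0, 0, 0, 66]]]'

```text
time_s: 2.15
ee_pos: [0.5248, -0.1535, 0.3486]
eef_rot: [2.927, 1.571, 2.614]
force: [1.2, -0.3, 1.3]
grip_width: 0.0661
```

play_rows --deltas '[[[0, -40, 14, 0, 0, 0, 66], [0, -40, 14, 0, 0, 0, 66], [0, -40, 14, 0, 0, 0, 66], [0, -34, 12, 0, 0, 0, 66], [0, 0, 0, -0.1, 0, 0, 66], [0, 0, 0, -0.1, 0, 0, 66], [0, 0, 0, -0.11, 0, 0, 66], [0, 0, 0, 0, 0, 0, 66]]]'

```text
time_s: 2.95
ee_pos: [0.5291, -0.3149, 0.3484]
eef_rot: [2.526, 1.57, 2.525]
force: [-0.8, 0.5, -0.1]
grip_width: 0.066
```

```bash
python3 -c "
from h import *
to([.53,-.317,.2]);snap('side','s1.png');snap('wrist','w1.png')"
```

```text
t 2.95 p [ 0.5291 -0.3149  0.3484] jaw yaw 1.57 toolx [-0.  0. -1.] delta mm tool [148.4  -2.2   1. ] q [-0.6   0.4   1.06  0.    1.68 -2.17] F [-0.8  0.5 -0.1] w 0.066
```

View pics/w1.png

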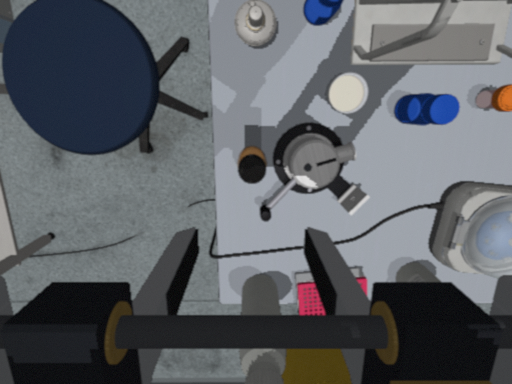

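View pics/s1.png

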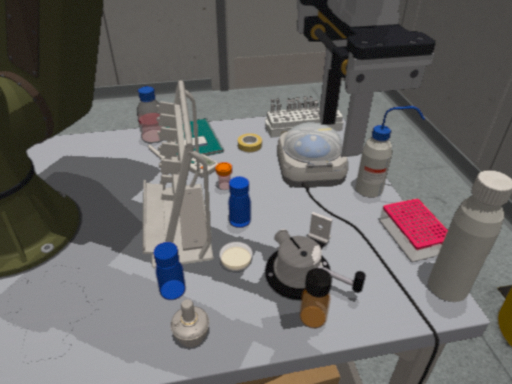

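Run:
```python
from h import *
a=cv2.imread('pics/w1.png')[100:240,200:400]; cv2.imwrite('pics/w1c.png',cv2.resize(a,None,fx=4,fy=4,interpolation=cv2.INTER_CUBIC))
```

```text
(no output)
```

View pics/w1c.png

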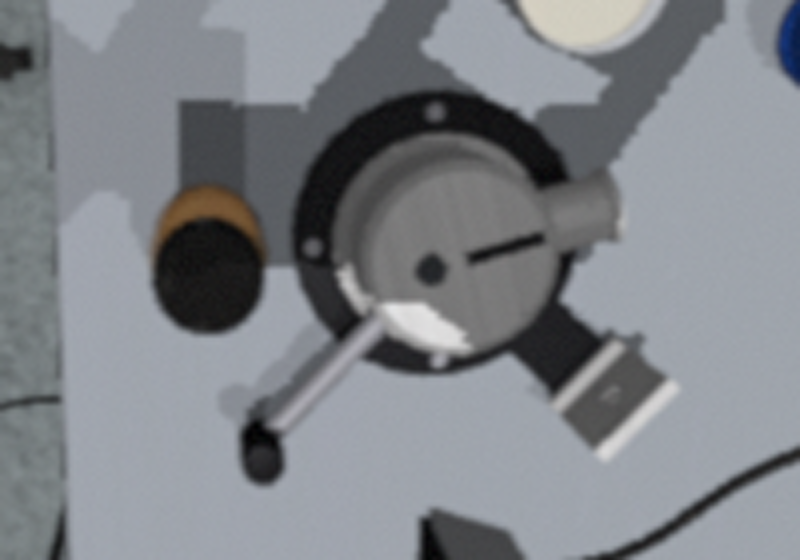

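The wrist crop shows the cap centre at about (208,275), the drum top at (458,260), the knob top at (264,463) and the foot circle centred at about (433,232).

Run:
```python
from h import *
w=load('w1.png')
W=lambda x,y,z: ray(w,200+(x-1.5)/4,100+(y-1.5)/4,z)
A=W(458,260,.064);K=W(264,463,.066);P=.5*(W(551,404,0.068)*0+W(640,360,.068))
print('cap',W(208,275,.104).round(4),'axis',A.round(4),'foot',W(433,232,.012).round(4),'knob',K.round(4))
a=W(604,458,.068);b=W(678,386,.068);print('plate top far',a.round(4),b.round(4),((a+b)/2).round(4))
r1=W(470,260,.064);r2=W(545,237,.064);d=r2-r1;print('rib ang',np.arctan2(d[1],d[0]))
for p in (A,W(433,232,.012)): d=K-p;print('knob ang',np.arctan2(d[1],d[0]),np.hypot(d[0],d[1])); d=(a+b)/2-p;print('plate ang',np.arctan2(d[1],d[0]),np.hypot(d[0],d[1]))
```

```text
cap [ 0.5302 -0.314   0.104 ] axis [ 0.5325 -0.2193  0.064 ] foot [ 0.5299 -0.2197  0.012 ] knob [ 0.6126 -0.2921  0.066 ]
plate top far [ 0.6105 -0.1589  0.068 ] [ 0.5813 -0.1327  0.068 ] [ 0.5959 -0.1458  0.068 ]
rib ang 1.8717262890519937
knob ang -0.7370360001609785 0.10827400864243417
plate ang 0.8590153283056411 0.09709991440375619
knob ang -0.7188467852579268 0.1099668771331705
plate ang 0.8416064098632651 0.09907210049562933
```

play_rows --deltas '[[[35, 0, 1, 0, 0, 0, 66], [40, 0, 0, 0, 0, 0, 66], [40, 0, 0, 0, 0, 0, 66], [40, 0, 0, 0, 0, 0, 66], [35, 0, 0, 0, 0, 0, 66], [30, 0, 0, 0, 0, 0, 66], [20, 0, 0, 0, 0, 0, 66], [15, 0, 0, 0, 0, 0, 66], [9, 0, 0, 0, 0, 0, 66], [0, 0, 0, 0, 0, 0, 66]]]'

```text
time_s: 4.05
ee_pos: [0.5299, -0.3146, 0.084]
eef_rot: [2.574, 1.57, 2.571]
force: [-0.0, 0.5, 0.6]
grip_width: 0.0658
```

```bash
python3 -c "
from h import *
to([.53,-.315,.075]);snap('side','s2.png');snap('scene','c2.png')
a=cv2.imread('pics/s2.png')[180:340,220:420];b=cv2.imread('pics/c2.png')[120:280,290:490]
cv2.imwrite('pics/sc2.png',cv2.resize(np.hstack([a,b]),None,fx=2,fy=2,interpolation=cv2.INTER_CUBIC))"
```

```text
t 4.05 p [ 0.5299 -0.3146  0.084 ] jaw yaw 1.567 toolx [-0.001  0.001 -1.   ] delta mm tool [ 9.  -0.4  0.1] q [-0.6   0.56  1.44 -0.    1.14 -2.16] F [-0.   0.5  0.6] w 0.0658
```

View pics/sc2.png

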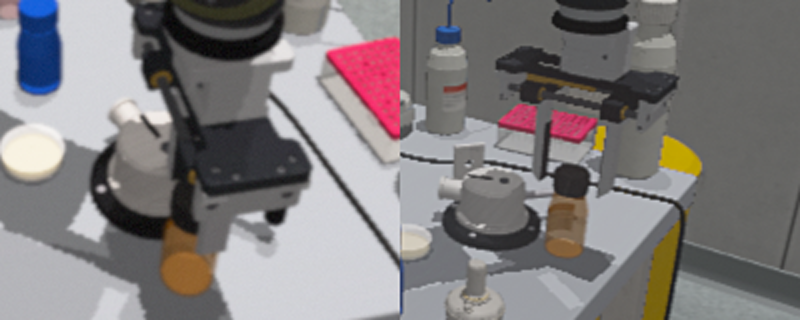

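The scene view shows the fingers on either side of the cap. I'll lower 9 mm and close.

play_rows --deltas '[[[9, 0, 0, 0, 0, 0, 66], [0, 0, 0, 0, 0, 0, 55], [0, 0, 0, 0, 0, 0, 46], [0, 0, 0, 0, 0, 0, 40], [0, 0, 0, 0, 0, 0, 32], [0, 0, 0, 0, 0, 0, 32], [0, 0, 0, 0, 0, 0, 32], [0, 0, 0, 0, 0, 0, 32]]]' --grip_force 15

```text
time_s: 4.95
ee_pos: [0.5302, -0.3147, 0.0759]
eef_rot: [-0.15, 1.57, -0.152]
force: [-0.6, 1.9, 3.0]
grip_width: 0.0389
```

play_rows --deltas '[[[-8, 0, 0, 0, 0, 0, 32], [-15, 0, 0, 0, 0, 0, 32], [-15, 0, 0, 0, 0, 0, 32], [-15, 0, 0, 0, 0, 0, 32], [-7, 0, 0, 0, 0, 0, 32], [0, 0, 0, 0, 0, 0, 32]]]'

```text
time_s: 5.55
ee_pos: [0.5305, -0.315, 0.1373]
eef_rot: [-0.6, 1.569, -0.603]
force: [-0.3, 0.1, -2.0]
grip_width: 0.0388
```

```bash
python3 -c "
from h import *
to([.405,-.318,.14]);snap('side','s3.png');snap('scene','c3.png')
a=cv2.imread('pics/s3.png')[180:340,220:420];b=cv2.imread('pics/c3.png')[120:280,290:490]
cv2.imwrite('pics/sc3.png',cv2.resize(np.hstack([a,b]),None,fx=2,fy=2,interpolation=cv2.INTER_CUBIC))"
```

```text
t 5.55 p [ 0.5305 -0.315   0.1373] jaw yaw 1.568 toolx [ 0.002 -0.001 -1.   ] delta mm tool [  -3.    -3.3 -125.5] q [-0.6   0.51  1.4  -0.    1.24 -2.16] F [-0.3  0.1 -2. ] w 0.0388
```

View pics/sc3.png

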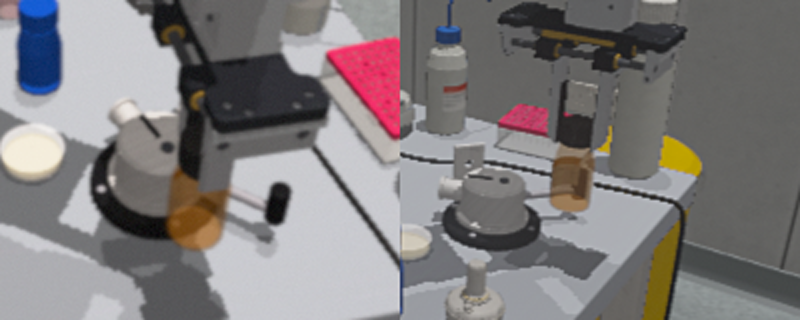

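The bottle is lifted and upright. Carrying it toward −x.

play_rows --deltas '[[[0, 0, -12, 0, 0, 0, 32], [0, 0, -20, 0, 0, 0, 32], [0, -1, -22, 0, 0, 0, 32], [0, -1, -22, 0, 0, 0, 32], [0, -1, -20, 0, 0, 0, 32], [0, 0, -16, 0, 0, 0, 32], [0, 0, -9, 0, 0, 0, 32], [0, 0, -4, 0, 0, 0, 32], [0, 0, 0, 0, 0, 0, 32], [0, 0, 0, 0, 0, 0, 32]]]'

```text
time_s: 6.65
ee_pos: [0.4056, -0.3174, 0.1356]
eef_rot: [0.947, 1.571, 0.945]
force: [1.0, 0.6, -2.6]
grip_width: 0.0386
```

play_rows --deltas '[[[10, 0, 0, 0, 0, 0, 32], [14, 0, 0, 0, 0, 0, 32], [14, 0, 0, 0, 0, 0, 32], [10, 0, 0, 0, 0, 0, 32], [6, 0, 0, 0, 0, 0, 32], [3, 0, 0, 0, 0, 0, 32], [2, 0, 0, 0, 0, 0, 32], [0, 0, 0, 0, 0, 0, 32], [0, 0, 0, 0, 0, 0, 32]]]'

```text
time_s: 7.55
ee_pos: [0.4053, -0.3176, 0.0771]
eef_rot: [-0.751, 1.57, -0.754]
force: [0.1, -0.9, -0.6]
grip_width: 0.0386
```

```bash
python3 -c "
from h import *
to([.405,-.318,.0755]);snap('side','s4.png');snap('scene','c4.png')
a=cv2.imread('pics/s4.png')[200:360,140:340];b=cv2.imread('pics/c4.png')[150:310,250:450]
cv2.imwrite('pics/sc4.png',cv2.resize(np.hstack([a,b]),None,fx=2,fy=2,interpolation=cv2.INTER_CUBIC))"
```

```text
t 7.55 p [ 0.4053 -0.3176  0.0771] jaw yaw 1.568 toolx [ 0.001 -0.    -1.   ] delta mm tool [ 1.6 -0.4 -0.3] q [-0.74  0.37  1.75 -0.    1.02 -2.3 ] F [ 0.1 -0.9 -0.6] w 0.0386
```

View pics/sc4.png

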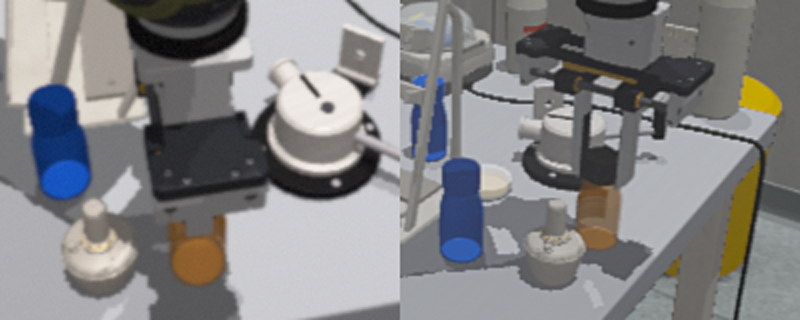

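The bottle is over the bench clear of the flask. Lowering the last millimetre, releasing and rising.

play_rows --deltas '[[[1, 0, 0, 0, 0, 0, 36], [0.5, 0, 0, 0, 0, 0, 40], [0, 0, 0, 0, 0, 0, 46], [0, 0, 0, 0, 0, 0, 54], [0, 0, 0, 0, 0, 0, 62], [0, 0, 0, 0, 0, 0, 66], [0, 0, 0, 0, 0, 0, 66]]]'

```text
time_s: 8.35
ee_pos: [0.4051, -0.3174, 0.0752]
eef_rot: [-0.844, 1.571, -0.847]
force: [-0.1, 0.6, 0.3]
grip_width: 0.0658
```

play_rows --deltas '[[[-5, 0, 0, 0, 0, 0, 66], [-15, 0, 0, 0, 0, 0, 66], [-25, 0, 0, 0, 0, 0, 66], [-30, 0, 0, 0, 0, 0, 66], [-35, 0, 0, 0, 0, 0, 66], [-20, 0, 0, 0, 0, 0, 66], [0, 0, 40, 0, 0, 0, 30], [0, 0, 45, 0, 0, 0, 0], [0, 10, 45, 0, 0, 0, 0], [0, 10, 45, 0, 0, 0, 0]]]'

```text
time_s: 9.35
ee_pos: [0.5817, -0.2975, 0.2056]
eef_rot: [-0.544, 1.57, -0.547]
force: [0.0, -0.6, 0.7]
grip_width: 0.0373
```

```bash
python3 -c "
from h import *
to([.636,-.262,.2]);snap('side','s5.png');snap('wrist','w5.png')
a=cv2.imread('pics/s5.png')[190:350,140:390];
cv2.imwrite('pics/sc5.png',cv2.resize(a,None,fx=3,fy=3,interpolation=cv2.INTER_CUBIC))"
```

```text
t 9.35 p [ 0.5817 -0.2975  0.2056] jaw yaw 1.567 toolx [ 0. -0. -1.] delta mm tool [ 5.6 35.7 54.1] q [-0.53  0.54  1.19 -0.    1.41 -2.1 ] F [ 0.  -0.6  0.7] w 0.0373
```

View pics/sc5.png

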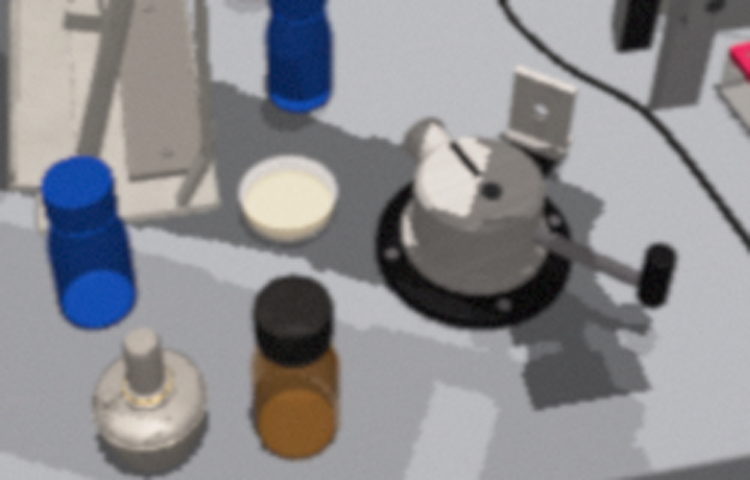

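View pics/w5.png

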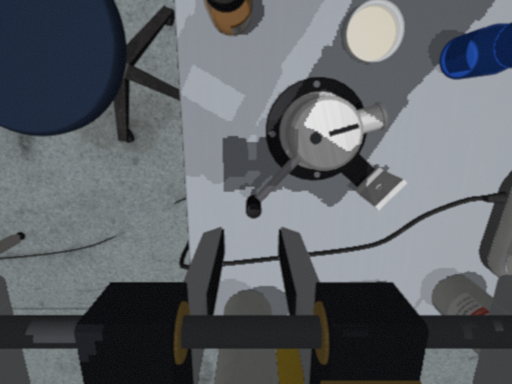

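The bottle stands upright at its new spot. Next I'll line up over the knob with the jaws tangential and go down around it.

play_rows --deltas '[[[0, 2, 16, 0, 0, 0, 44], [0, 3, 15, 0, 0, 0, 44], [0, 0, 0, 0.12, 0, 0, 44], [0, 0, 0, 0.12, 0, 0, 44], [0, 0, 0, 0.12, 0, 0, 44], [0, 0, 0, 0.12, 0, 0, 44], [0, 0, 0, 0.12, 0, 0, 44], [0, 0, 0, 0.117, 0, 0, 44], [0, 0, 0, 0, 0, 0, 44]]]'

```text
time_s: 10.35
ee_pos: [0.6107, -0.2932, 0.2056]
eef_rot: [-0.124, 1.571, -0.846]
force: [-0.1, -0.2, -0.3]
grip_width: 0.0442
```

```bash
python3 -c "
from h import *
to([.6125,-.2925,.1]);to([.6125,-.2925,.048]);c=snap('wrist','w6.png');print(proj(c,[[.6125,-.2925,.066],[.53,-.221,.064]]));snap('side','s6.png')
a=cv2.imread('pics/w6.png')[40:240,150:400];
cv2.imwrite('pics/w6c.png',cv2.resize(a,None,fx=3,fy=3,interpolation=cv2.INTER_CUBIC))"
```

```text
t 10.35 p [ 0.6107 -0.2932  0.2056] jaw yaw 0.849 toolx [ 0. -0. -1.] delta mm tool [105.6   1.7   0.8] q [-0.5   0.59  1.1  -0.    1.45 -1.35] F [-0.1 -0.2 -0.3] w 0.0442
t 10.35 p [ 0.6107 -0.2932  0.2056] jaw yaw 0.849 toolx [ 0. -0. -1.] delta mm tool [157.6   1.7   0.8] q [-0.5   0.59  1.1  -0.    1.45 -1.35] F [-0.1 -0.2 -0.3] w 0.0442
[[252.49622207 186.50912266]
 [251.81119705  76.9265209 ]]
```

View pics/w6c.png

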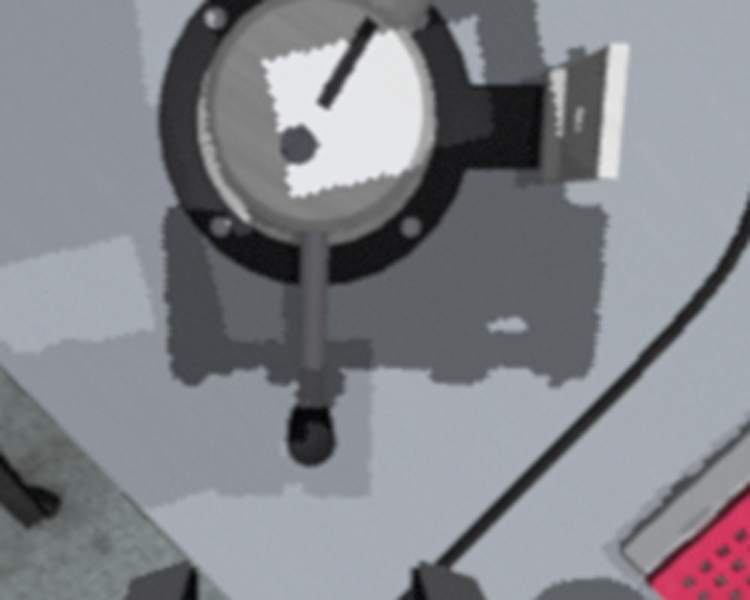

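The knob top is at about (254,187), within 2 px of the prediction. Descending.

play_rows --deltas '[[[25, 2, 1, 0, 0, 0, 44], [30, 0, 0, 0, 0, 0, 44], [30, 0, 0, 0, 0, 0, 44], [25, 0, 0, 0, 0, 0, 44], [20, 0, 0, 0, 0, 0, 44], [12, 0, 0, 0, 0, 0, 44], [8, 0, 0, 0, 0, 0, 44], [6, 0, 0, 0, 0, 0, 44], [0, 0, 0, 0, 0, 0, 44], [0, 0, 0, 0, 0, 0, 36]]]'

```text
time_s: 11.45
ee_pos: [0.6136, -0.2923, 0.05]
eef_rot: [0.21, 1.57, -0.51]
force: [0.5, 0.3, 0.3]
grip_width: 0.0389
```

```bash
python3 -c "
from h import *
to([.6125,-.2925,.048]);snap('side','s7.png');snap('wrist','w7.png')
a=cv2.imread('pics/s7.png')[190:330,250:430];b=cv2.imread('pics/w7.png')[100:240,160:340]
cv2.imwrite('pics/sc7.png',cv2.resize(np.hstack([a,b]),None,fx=2.2,fy=2.2,interpolation=cv2.INTER_CUBIC))"
```

```text
t 11.45 p [ 0.6136 -0.2923  0.05  ] jaw yaw 0.851 toolx [ 0.001 -0.001 -1.   ] delta mm tool [ 2.  -0.8 -0.7] q [-0.5   0.73  1.25 -0.    1.16 -1.35] F [0.5 0.3 0.3] w 0.0389
```

View pics/sc7.png

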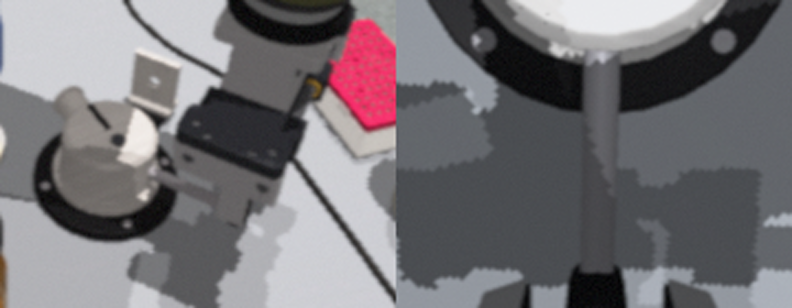

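The wrist view shows the knob centred between the fingers. Narrowing the jaws and turning the crank clockwise along the arc.

play_rows --deltas '[[[2, 0, 0, 0, 0, 0, 24], [0, 0, 0, 0, 0, 0, 24], [0, -6.6, -0.2, 0.06, 0, 0, 24], [0, -6.6, -0.2, 0.06, 0, 0, 24], [0, -6.6, -0.2, 0.06, 0, 0, 24], [0, -6.6, -0.2, 0.06, 0, 0, 24], [0, -6.6, -0.2, 0.06, 0, 0, 24], [0, -6.6, -0.2, 0.06, 0, 0, 24], [0, 0, 0, 0, 0, 0, 24]]]'

```text
time_s: 12.45
ee_pos: [0.582, -0.317, 0.0473]
eef_rot: [-2.329, 1.571, 2.872]
force: [0.3, 0.5, -0.5]
grip_width: 0.0241
```

```bash
python3 -c "
from h import *
a=-.71-.36
to([.53+.11*np.cos(a),-.221+.11*np.sin(a),.048]);snap('wrist','w8.png')"
```

```text
t 12.45 p [ 0.582  -0.317   0.0473] jaw yaw 0.489 toolx [-0.  0. -1.] delta mm tool [-0.7  0.5  0.8] q [-0.55  0.7   1.31 -0.    1.13 -1.04] F [ 0.3  0.5 -0.5] w 0.0241
```

View pics/w8.png

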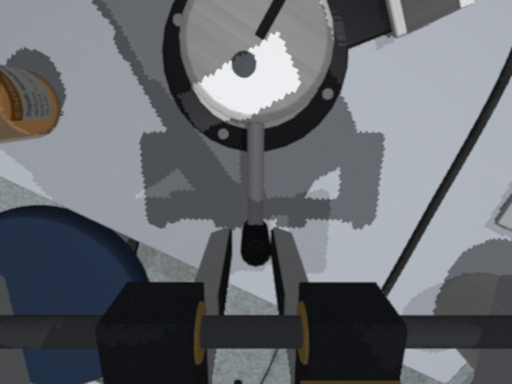

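The crank is following, with the knob between the fingers at (256,243) and the bottle well clear at left. Continuing.

play_rows --deltas '[[[0, -6.6, 0, 0.06, 0, 0, 24], [0, -6.6, -0.2, 0.06, 0, 0, 24], [0, -6.6, -0.2, 0.06, 0, 0, 24], [0, -6.6, -0.2, 0.06, 0, 0, 24], [0, -6.6, -0.2, 0.06, 0, 0, 24], [0, -6.6, -0.2, 0.06, 0, 0, 24], [0, -6.6, -0.2, 0.06, 0, 0, 24], [0, -6.6, -0.2, 0.06, 0, 0, 24], [0, -6.6, -0.2, 0.06, 0, 0, 24], [0, -6.6, -0.2, 0.06, 0, 0, 24]]]'

```text
time_s: 13.5
ee_pos: [0.5188, -0.3289, 0.0473]
eef_rot: [1.544, 1.57, -0.135]
force: [2.1, 0.6, 0.8]
grip_width: 0.0242
```

```bash
python3 -c "
from h import *
a=-.71-.96
to([.53+.11*np.cos(a),-.221+.11*np.sin(a),.048]);snap('wrist','w9.png');snap('side','s9.png');snap('scene','c9.png')
a=cv2.imread('pics/s9.png')[180:330,200:360];b=cv2.imread('pics/c9.png')[170:270,270:410]
cv2.imwrite('pics/sc9.png',cv2.resize(a,None,fx=4,fy=4,interpolation=cv2.INTER_CUBIC));cv2.imwrite('pics/cc9.png',cv2.resize(b,None,fx=5,fy=5,interpolation=cv2.INTER_CUBIC))"
```

```text
t 13.5 p [ 0.5188 -0.3289  0.0473] jaw yaw -0.109 toolx [ 0. -0. -1.] delta mm tool [-0.7  0.4  1.5] q [-0.62  0.6   1.47  0.    1.07 -0.52] F [2.1 0.6 0.8] w 0.0242
```

View pics/w9.png

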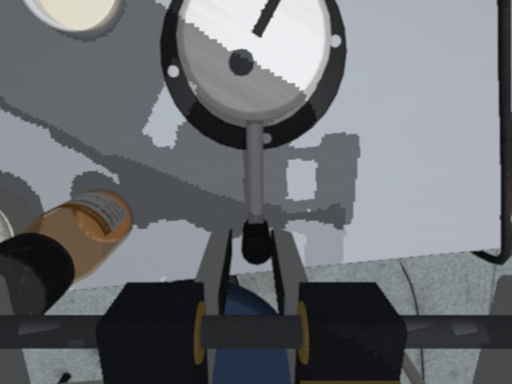

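View pics/sc9.png

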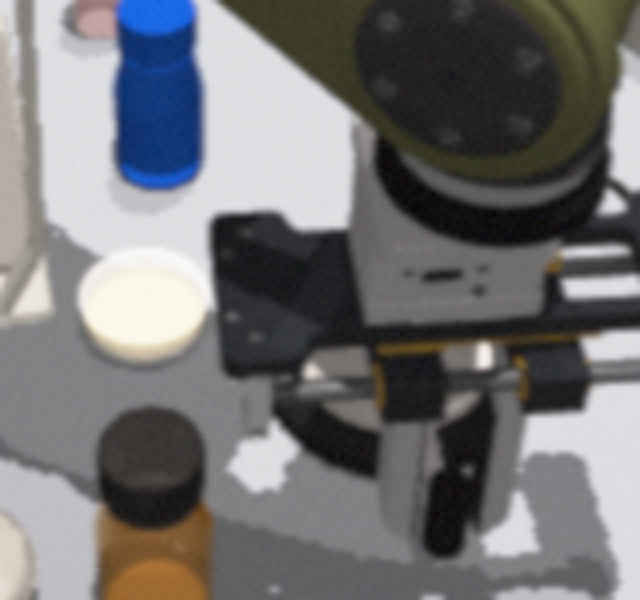

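View pics/cc9.png

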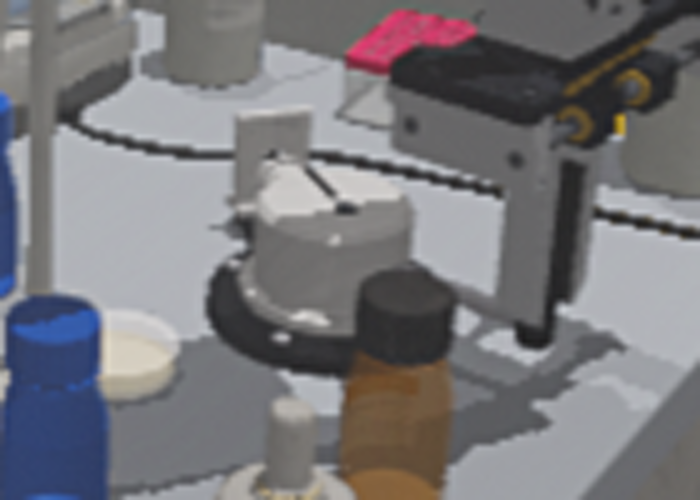

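```bash
python3 -c "
from h import *
w=load('w9.png')
K=ray(w,257,228,.066);a=ray(w,254.5,128,.038);b=ray(w,255.5,212,.038);d=b-a
print(K,np.arctan2(K[1]+.221,K[0]-.53),np.arctan2(d[1],d[0]), np.arctan2((a+b)[1]/2+.221,(a+b)[0]/2-.53))
"
```

```text
[ 0.52435105 -0.3140459   0.066     ] -1.6314333844274505 -1.6641429481761902 -1.625125828928632
```

play_rows --deltas '[[[0, -4, 0, 0.035, 0, 0, 24], [0, -4, 0, 0.035, 0, 0, 24], [0, -3, 0, 0.03, 0, 0, 24], [0, 0, 0, 0, 0, 0, 24], [0, 0, 0, 0, 0, 0, 24], [0, 0, 0, 0, 0, 0, 36], [0, 0, 0, 0, 0, 0, 42], [0, 0, 0, 0, 0, 0, 42]]]'

```text
time_s: 14.45
ee_pos: [0.5077, -0.3276, 0.0471]
eef_rot: [-1.248, 1.571, -3.028]
force: [0.2, 0.4, -0.9]
grip_width: 0.0411
```

play_rows --deltas '[[[-15, 0, 0, 0, 0, 0, 42], [-25, 0, 0, 0, 0, 0, 42], [-30, 0, 0, 0, 0, 0, 42], [-40, 0, 0, 0, 0, 0, 42], [-40, 0, 0, 0, 0, 0, 42], [-40, 0, 0, 0, 0, 0, 42], [-40, 0, 0, 0, 0, 0, 42], [-20, 0, 0, 0, 0, 0, 42], [0, 0, 0, 0, 0, 0, 42]]]'

```text
time_s: 15.35
ee_pos: [0.5081, -0.3279, 0.3016]
eef_rot: [1.14, 1.564, -0.64]
force: [0.2, -0.4, -0.3]
grip_width: 0.0422
```

```bash
python3 -c "
from h import *
to([.53,-.33,.048]);snap('wrist','w10.png');snap('side','s10.png');snap('scene','c10.png')
a=cv2.imread('pics/w10.png')[20:220,140:400]
cv2.imwrite('pics/wc10.png',cv2.resize(a,None,fx=3,fy=3,interpolation=cv2.INTER_CUBIC))"
```

```text
t 15.35 p [ 0.5081 -0.3279  0.3016] jaw yaw -0.209 toolx [ 0.005 -0.004 -1.   ] delta mm tool [253.8  20.4  -3.2] q [-0.63  0.37  1.2  -0.    1.56 -0.42] F [ 0.2 -0.4 -0.3] w 0.0422
```

View pics/wc10.png

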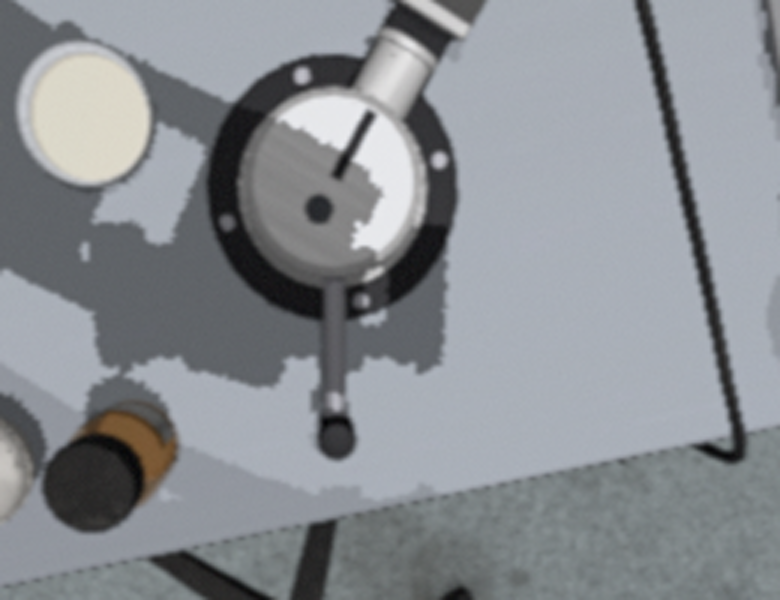

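View pics/s10.png

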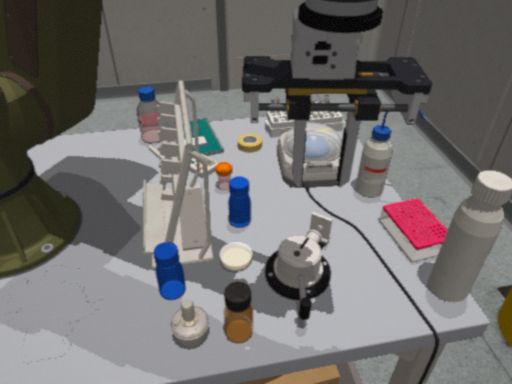

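play_rows --deltas '[[[0, 0, -20, 0, 0, 0, 42], [0, 0, -40, 0, 0, 0, 42], [0, 0, -20, 0, 0, 0, 42], [0, 0, 0, 0, 0, 0, 42], [0, 0, 0, 0, 0, 0, 42]]]'

```text
time_s: 16.0
ee_pos: [0.5241, -0.2494, 0.2963]
eef_rot: [-1.746, 1.569, 2.759]
force: [0.2, -0.2, -0.2]
grip_width: 0.042
```

```bash
python3 -c "
from h import *
to([.53,-.33,.048]);snap('wrist','w11.png')
a=cv2.imread('pics/w11.png')[30:280,140:380]
cv2.imwrite('pics/wc11.png',cv2.resize(a,None,fx=3.2,fy=2.4,interpolation=cv2.INTER_CUBIC))"
```

```text
t 16.0 p [ 0.5241 -0.2494  0.2963] jaw yaw -0.208 toolx [-0.001  0.001 -1.   ] delta mm tool [248.3  22.8  77.7] q [-0.51  0.32  1.29 -0.    1.54 -0.3 ] F [ 0.2 -0.2 -0.2] w 0.042
```

View pics/wc11.png

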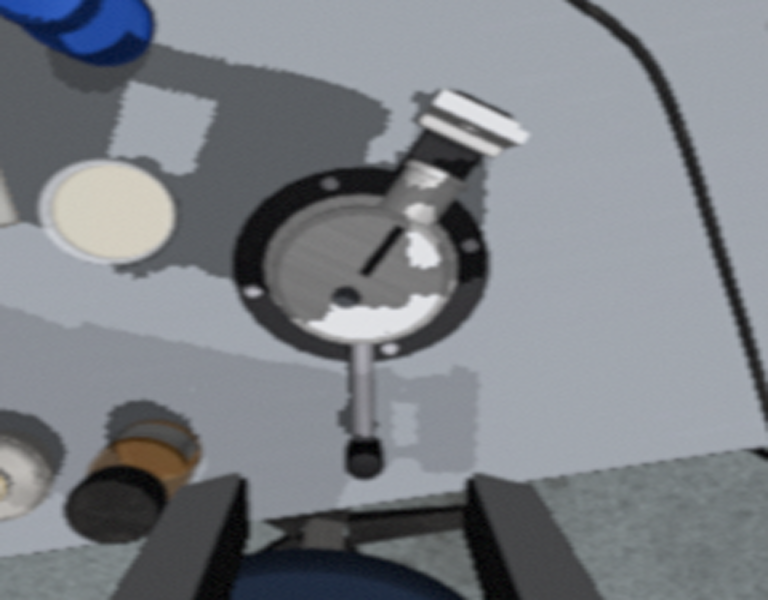

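```bash
python3 - <<'E'
from h import *
w=load('w11.png')
R=cv2.Rodrigues(w['rvec'])[0];print('cam',(-R.T@w['tvec'].reshape(3)).round(3))
W=lambda x,y,z: ray(w,140+(x-1.1)/3.2,30+(y-.7)/2.4,z)
an=lambda d: round(float(np.arctan2(d[1],d[0])),3)
A=W(361,268,.064);F=W(361,264,.012);K=W(364,464,.066);a=W(438,92,.068);b=W(527,133,.068);m=W(482,115,.068)
print('axis',A.round(4),'foot',F.round(4),'knob',K.round(4),'plate',a.round(4),b.round(4),m.round(4))
d=a-b;print('plate normal',an([d[1],-d[0]]))
for p in (A,F): print('plate ang',an(m-p),np.linalg.norm((m-p)[:2]),'knob ang',an(K-p),np.linalg.norm((K-p)[:2]))
print('rib',an(W(400,230,.064)-W(363,273,.064)))
t=W(404,203,.068)*0
# foot screws as check and projected overlay for turret=0
im=cv2.imread('pics/w11.png')
E
python3 - <<'E'
import sys; sys.path.insert(0,'.')
import os; os.chdir('.')
from h import *
# fit axis, psi(plate), turret by reprojection over wrist views w1,w10,w11
def px(f,x,y,x0,y0,sx,sy): return f,(x0+(x+.5)/sx-.5, y0+(y+.5)/sy-.5)
from scipy.optimize import least_squares
obs=[]
def add(kind,*a): f,p=px(*a); obs.append((kind,f,p))
for kind,x,y in [('A',361,268),('K1',364,464),('R0',363,273),('R1',400,230),('Pc',482,115),('F',361,264)]: add(kind,'w11.png',x,y,140,30,3.2,2.4)
for kind,x,y in [('A',335,184),('K1',337,437),('R0',337,178),('R1',371,114),('F',333,188)]: add(kind,'w10.png',x,y,140,20,3,3)
for kind,x,y in [('A',458,260),('K0',264,463),('R0',470,260),('R1',545,237),('Pc',639,424),('F',433,232)]: add(kind,'w1.png',x,y,200,100,4,4)
c={f:load(f) for f in ('w11.png','w10.png','w1.png')}
def pt(k,f,v):
    ax,ay,psi,t1,t0,rp=v[:6]; t=t0 if f=='w1.png' else t1
    P=lambda r,a,z:[ax+r*np.cos(a),ay+r*np.sin(a),z]
    return {'A':P(0,0,.064),'F':P(0,0,.012),'K1':P(.11,psi+t1-2.6,.066),'K0':P(.11,psi+t0-2.6,.066),'Pc':P(rp,psi,.068),'R0':P(v[6],psi+t,.065),'R1':P(v[7],psi+t,.065)}[k]
r=lambda v: np.concatenate([proj(c[f],pt(k,f,v))[0]-p for k,f,p in obs])
s=least_squares(r,[.53,-.221,.85,0,1.03,.094,.005,.03])
print(s.x.round(4)); 
for o,e in zip(obs,r(s.x).reshape(-1,2)): print(o[0],o[1],e.round(1))
E
```

```text
cam [ 0.541 -0.172  0.476]
axis [ 0.5338 -0.2132  0.064 ] foot [ 0.5334 -0.216   0.012 ] knob [ 0.5118 -0.3247  0.066 ] plate [ 0.5809 -0.1319  0.068 ] [ 0.6111 -0.1584  0.068 ] [ 0.5955 -0.1462  0.068 ]
plate normal 0.849
plate ang 0.827 0.09103402866059876 knob ang -1.766 0.11372525662679964
plate ang 0.844 0.09345909611691713 knob ang -1.767 0.11083064426578391
rib 0.787
[ 0.533  -0.2173  0.8456 -0.0128  1.0027  0.0948  0.0018  0.03  ]
A w11.png [0.  3.2]
K1 w11.png [-0.1  0.3]
R0 w11.png [0.1 0. ]
R1 w11.png [-0.4 -1. ]
Pc w11.png [0.3 0. ]
F w11.png [-0.1  0.9]
A w10.png [-0.6 -1.3]
K1 w10.png [-0.3  0.7]
R0 w10.png [-0.6 -0.7]
R1 w10.png [-0.4 -0.3]
F w10.png [-0.1  0.4]
A w1.png [1.3 0.4]
K0 w1.png [-0.2  0.4]
R0 w1.png [-0.4  0.2]
R1 w1.png [-0.8  0.7]
Pc w1.png [ 0.1 -0.4]
F w1.png [1.4 1.9]
```

Run:
```python
from h import *
snap('side','s12.png')
a=cv2.imread('pics/s12.png')[200:350,140:340]; cv2.imwrite('pics/sc12.png',cv2.resize(a,None,fx=4,fy=4,interpolation=cv2.INTER_CUBIC))
w=load('w11.png'); print('cap',ray(w,140+(118-1.1)/3.2,30+(503-.7)/2.4,.104))
```

```text
cap [ 0.41220953 -0.31204939  0.104     ]
```

View pics/sc12.png

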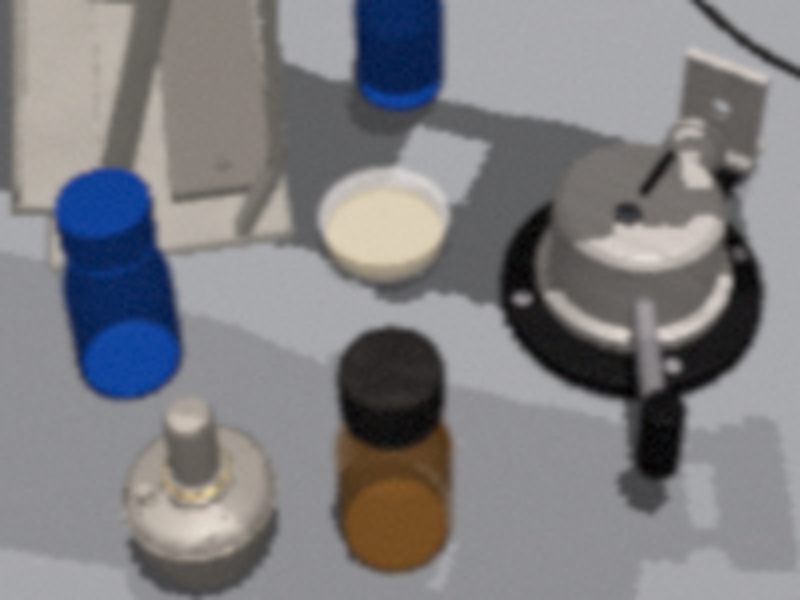

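The bottle is upright and clear, the tube points at the pinhole plate, and the dish is at its starting pixels. Handing in.

```bash
python3 -c "
from h import *
s=load('s12.png');K=ray(s,140+(660-1.5)/4,200+(403-1.5)/4,.066);print(K,np.arctan2(K[1]+.222,K[0]-.53)+2.6-.85)
print(hand_in())"
```

```text
[ 0.50820585 -0.32759936  0.066     ] -0.024323980870983974
the job is handed in; nothing more can be done
None
```

I moved the brown bottle out of the crank's path and turned the turret to face the pinhole plate. I then raised the gripper clear and handed the job in at about 16 s of the 64 s allowed. No verdict was reported.

- **Bottle:** I gripped it by the cap, lifted it over, and set it down upright at about (0.405, −0.318). That is about 155 mm from the turret's axis, against the 140 mm needed; the estimates ran from 153 to 158 mm.
- **Turret:** With the jaws loosely around the knob, I turned the crank clockwise by about 1.0 rad. A combined fit over three wrist views gives −0.013 rad, and the side view of the knob gives −0.024 rad; the limit is ±0.07.
- **Where checks disagreed:** The short rib on the drum, read alone from one picture, gave about −0.06 rad. I gave that little weight because the rib is so short. My readings of the turret axis's y position also differed by up to about 13 mm between single pictures.
- **Bystanders:** In the last side view, the petri dish is where it started. I did not measure the specimen cup or the timer at the end, but the arm crossed the rack area about 0.35 m up and did not work near either of them.

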